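# Walk the filled beam mould up to its stop

### The job

Clear the tall sample tin out of the lane between the heavy beam mould and the stop bar and stand it upright in the flat tray beside the other tin. Then walk the mould forward to the stop without lifting it, by pushing on its near face close to one end and then the other so that each time one end swings about 10 to 15 degrees ahead of the other: left end first, then right, then left again and so on all the way. Finish with the mould's far face flush along the stop bar, neither end sticking out past the bar, and leave the things around undisturbed.

Things in the scene. Friction and masses are not known exactly. Their poses are not given: they have to be found in the camera images.
- mould: Heavy steel beam mould filled with grey mortar, about 1.8 kg (1.4 to 2.3): a block 190 long (its y) x 90 deep (x) x 62 high, too deep to grasp. Origin: centre of its underside on the worktop. x points ahead to the stop bar (far face at +45 mm, near face at -45 mm), y to its left end, z up. Slides on two rubber skids 10 high, 18 wide, 60 long in x, at y = +85 and -85 mm.
- mould_left (a point): Point on the mould's far face near its left end: x = +45, y = +85 mm, 30 mm above the worktop; axes as the mould's. Pushed slowly low down (fingertips 20 to 30 mm above the worktop) on the near face, some 85 mm from the middle, the mould turns roughly about the skid at its other end.
- mould_right (a point): The same point near the right end: y = -85 mm.
- stop_bar: Dark steel bar fixed to the worktop beyond the mould, 250 long (its y), 34 high, 46 deep at its foot. Origin: middle of its near face, at the worktop; the near face is the plane x = 0, x points away from the mould, y along the bar to the left, z up.
- stop_turned (a point): A reference direction on the middle of the stop bar's near face, at its top edge: its x axis is level and turned 45 degrees to the left (counter-clockwise from above) from the stop bar's x. The mould's x axis is 45 degrees from it when square to the bar, more with the left end ahead, less with the right.
- tall_tin: The tall sample tin, a round aluminium tin with a white press lid, 54 diameter x 58 high, 0.11 kg, standing in the lane between mould and stop bar. Origin: centre of its underside.
- tin_centre (a point): Centre of the tall tin, 29 mm above its underside; grasp round the body here.
- tray: Flat open aluminium tray fixed to the worktop to the left or right of the lane, 180 (its x) x 150, rim 18 high, walls 4 thick, floor 4 thick. Origin: centre of its underside; x away from the robot at yaw 0.
- tray_spot (a point): Free place on the tray's floor, 35 mm to the far side (+x) of its centre, at floor height.
- flat_tin: The other tin, flat, 70 diameter x 30 high, standing in the near half of the tray, about 45 mm short of its centre. Leave it in place. Origin: centre of its underside.
- mixing_bowl: Small steel bowl, 125 diameter x 55 high, on the other side of the lane from the tray; a bystander. Origin: centre of its underside.
- tape_roll: Roll of tape lying flat, 96 diameter x 25 high, near the right of the mould; a bystander. Origin: centre of its underside.
- stopwatch: Stopwatch lying flat, 71 x 60 x 19, near the left of the mould; a bystander. Origin: centre of its underside.

How it is judged:
On the way, in this order (a step that is already met when the one before it is completed fails the run):
1. the tall tin stands upright in the tray, let go (x of tin_centre in the frame of tray between -0.063 and 0.063 m and y of tin_centre in the frame of tray between -0.055 and 0.055 m and height (world z) of tin_centre below 0.042 m and angle between tin_centre's own z axis and vertical below 0.1 rad and linear speed of tall_tin below 0.03 m/s and contact force between the fingers and tall_tin below 0.1 N), for 0.2 s.
2. the mould's left end is swung ahead of the right (by 6 degrees or more) (angle between the x axis of mould and the x axis of stop_turned, either way round above 0.89 rad), for 0.05 s.
3. its right end is swung ahead of the left (by 6 degrees or more) (angle between the x axis of mould and the x axis of stop_turned, either way round below 0.68 rad), for 0.05 s.
4. its left end is swung ahead again, and is within 70 mm of the stop bar (angle between the x axis of mould and the x axis of stop_turned, either way round above 0.89 rad and x of mould_left in the frame of stop_bar above -0.07 m), for 0.05 s.
At the end, for the whole second after the job is handed in: The mould stands flat and at rest on the worktop with both ends of its far face within 6 mm of the stop bar and its middle within 32 mm of the bar's middle; the tall tin stands upright (within about 6 degrees) on the tray's floor, wholly within the rim (x of each of mould_left, mould_right in the frame of stop_bar above -0.006 m and y of mould in the frame of stop_bar between -0.032 and 0.032 m and height (world z) of mould below 0.004 m and angle between mould's own z axis and vertical below 0.04 rad and linear speed of mould below 0.01 m/s and x of tin_centre in the frame of tray between -0.063 and 0.063 m and y of tin_centre in the frame of tray between -0.055 and 0.055 m and height (world z) of tin_centre below 0.042 m and angle between tin_centre's own z axis and vertical below 0.1 rad and linear speed of tall_tin below 0.03 m/s); the robot touches nothing.
It fails at once if the mould is lifted or tipped (height (world z) of mould above 0.015 m or angle between mould's own z axis and vertical above 0.15 rad).
It fails at once if the mould is pushed into the tall tin (contact force between mould and tall_tin above 1 N).
It fails at once if the flat tin or a bystander is shifted by more than 30 mm (distance of any of flat_tin, mixing_bowl, tape_roll, stopwatch from where it was at the start of the episode above 0.03 m).
It also fails if it takes over 72 s, if anything falls off the work surface, if the arm or the gripper's body presses on something with over 40 N, if the wrist force passes 120 N, or if a joint passes its speed limit or range.

### The arm

A 7-joint arm with a two-finger parallel gripper is mounted at the origin on a cart in front of the work surface, level with it; the furniture and walls round the work are solid. World frame = base frame: x ahead of the robot, y to its left, z up, the work surface at z = 0. Lengths are in m, angles in rad, forces in N, time in s.
With the tool pointing down it reaches from about 0.425 to 0.925 m from the base axis. Payload 6.8 kg.
Tool frame: the origin (TCP) lies between the finger pads; the fingertips stand 22 mm ahead of it and the grasp point (between the pads) lies 3 mm ahead of it; z points along the fingers, y is the direction in which the jaws open and shut (so a half turn about z gives the same grasp; the last joint's range is limited). The gripper opens to 85 mm and grips with 20 to 120 N. Pads are 22 mm wide; open, the fingers measure 114 mm over their backs; the gripper's body (76 mm by 85 mm) begins 54 mm behind the grasp point. The pads swing forward as they close: fully open they stand 13 mm farther back than shut.
Start: joints at [-1.243, 0.477, 0.022, 1.555, -0.011, 1.109, -0.083], TCP at [0.285, 0.612, 0.253] pointing down, gripper open.
Joint ranges: [-2.96, 2.96], [-0.34, 2.1], [-1.41, 1.46], [0.24, 2.44], [-1.37, 4.51], [0.17, 1.92], [-2.96, 2.96]. Speed limits (rad/s): [2.39, 2.39, 3.14, 3.14, 3.14, 3.14, 3.14].

### API

Orientations are given as a unit quaternion [w, x, y, z].
In Python, from station import bot gives the robot as it stands. The module is installed in compiled form; this text tells all that it offers.
- The arm moves only by the tool drive_tool, never from a script. Its argument "series" is one flat list of numbers, 7 for each row, row after row: the opening, from -1 (shut) to 1 (fully open), then the shift along the tool's x, y, z in mm, then the turn, a rotation vector about the tool's x, y, z in rad. In form: [jaw, x, y, z, wx, wy, wz, jaw, x, y, z, wx, wy, wz, ...]. A call has 1 to 12 rows; each row shifts and turns the commanded pose from where the row before left it, along the tool's axes as they then stand; what a row does not reach is not made up. A row lasts 1/8 s, in which the tool goes at most 62.5 mm and 10.7 degrees, less where a joint would pass 70% of its speed; a pose out of reach is approached as far as the arm can. A call with a gripper value outside its range is refused whole. The fingers move at their own pace and stop on an object; "force" is the grip in N (left out, the last holds). Time passes only in rows, so rows that do not move let the fingers close. It gives the time, the measured TCP pose, the force and the opening at its end, in the units of the state.
- bot.get_obs(): the state, without advancing time (a new reading comes with each control period).
- bot.read_camera(name): name is "scene" or "top" or "wrist"; returns a dict with "pixels" (384x512x3 uint8, blue, green, red), "camera_matrix" (3x3 intrinsics, pixels), "rvec" (rotation vector, rad) and "tvec" (3), from world to camera coordinates, as OpenCV has them. Camera axes: x right, y down, z forward; pixel columns grow to the right and rows downward; lengths in m; the calibration is good to about 2 mm. A picture is of the moment at which its call begins. There is no depth.
- bot.hand_in(): hands the job in, once; it reports no verdict.
The state is a dict: "t": time; "q": joint angles; "joint_vel": joint speeds; "joint_torque": joint torques, N m; "eef_pos": TCP position; "tool_rot": TCP orientation; "contact_force": force on the tool from outside, world axes, zero at the start; "torque": the same for the moment, N m; "gripper_width": opening from 0.0 (shut) to 1.0 (fully open).
Only numpy, scipy, OpenCV 4.12 (cv2) and the standard library are available. Lean on these libraries where they do the work, as an engineer would, in place of code of your own. Each camera call takes 0.05 s, during which the arm holds its last target. There are 200 camera calls.

## Working session

There is one attempt and no reset: what is moved stays moved. The work goes in short steps, Python scripts to look and compute and a tool call to move; the robot and the scene stay as the last step left them, time stands still between calls to the robot, and variables do not carry over. Pictures are saved under pics/ and viewed, about 8 in all and at most 12, crops included, and the job is handed in when it is done.

Besides the shell and the picture viewer there is one more tool, called after ">>>" by a JSON object that holds its "fn" and its "kwargs". drive_tool: Moves the arm, as the interface text tells. Its arguments: {"type":"object","properties":{"series":{"type":"array"},"force":{"type":"number"}},"required":["series"]}

```bash
mkdir -p pics; cat > h.py <<'E'
import numpy as np, cv2
from station import bot
from scipy.spatial.transform import Rotation as R
def cam(n,f=None):
    c=bot.read_camera(n)
    if f: cv2.imwrite('pics/'+f,c['pixels'])
    return c
def ray(c,uv,z):
    Rm=cv2.Rodrigues(np.array(c['rvec'],float))[0];t=np.array(c['tvec'],float).ravel()
    d=Rm.T@np.linalg.inv(c['camera_matrix'])@np.array([uv[0],uv[1],1.]);o=-Rm.T@t
    return o+d*(z-o[2])/d[2]
def proj(c,P):
    return cv2.projectPoints(np.array(P,float).reshape(-1,3),np.array(c['rvec'],float),np.array(c['tvec'],float),c['camera_matrix'],None)[0].reshape(-1,2)
E
python3 - <<'E'
from h import *
import pickle
o=bot.get_obs();print(o)
d={}
for n in('top','scene'):
    d[n]=cam(n); c=d[n]; Rm=cv2.Rodrigues(np.array(c['rvec'],float))[0];print(n,-Rm.T@np.array(c['tvec']).ravel())
    cv2.imwrite(f'pics/{n}0.png',cv2.resize(c['pixels'],(800,600),interpolation=cv2.INTER_CUBIC))
pickle.dump(d,open('d0.pkl','wb'))
E
```

```text
{'t': 0.0, 'q': array([-1.24310857,  0.47779476,  0.02236176,  1.55645249, -0.01153291,
        1.10928285, -0.0830852 ]), 'joint_vel': array([ 0.00053492,  0.00212347, -0.00037709, -0.00018856,  0.00075848,
       -0.00074482,  0.00144491]), 'joint_torque': array([ 1.38913429e-04, -5.96446502e+01,  1.60784382e+00, -2.81194371e+01,
        1.24342006e-02,  9.24818247e-03, -5.29479180e-06]), 'eef_pos': array([0.28471744, 0.61140938, 0.25232923]), 'tool_rot': array([-1.39012393e-04,  2.16172645e-01,  9.76354735e-01, -8.93898994e-04]), 'contact_force': array([ 0.04916483, -0.20426077,  0.08556741]), 'torque': array([0.03851409, 0.01622598, 0.01627581]), 'gripper_width': 0.9996444360474246}
top [0.39746628 0.00762295 1.01828209]
scene [-0.13785362 -0.97086407  0.8747151 ]
```

View pics/top0.png

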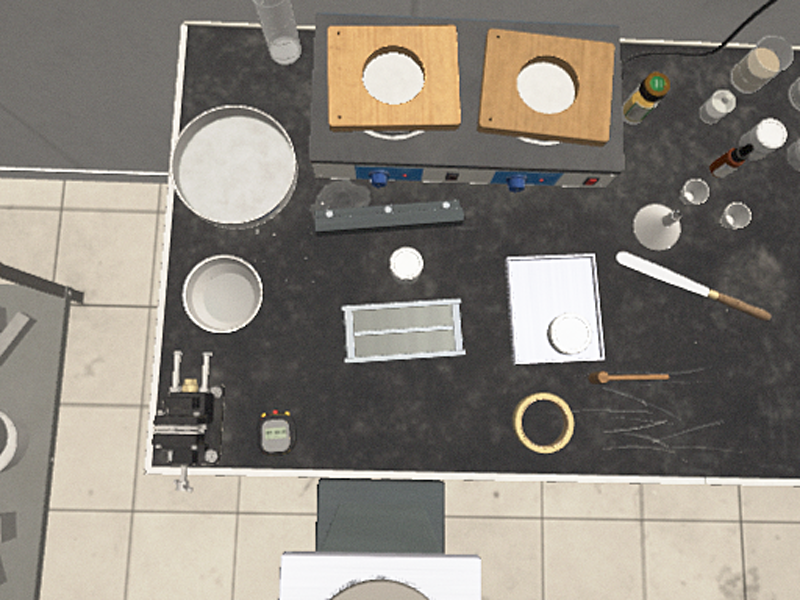

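View pics/scene0.png

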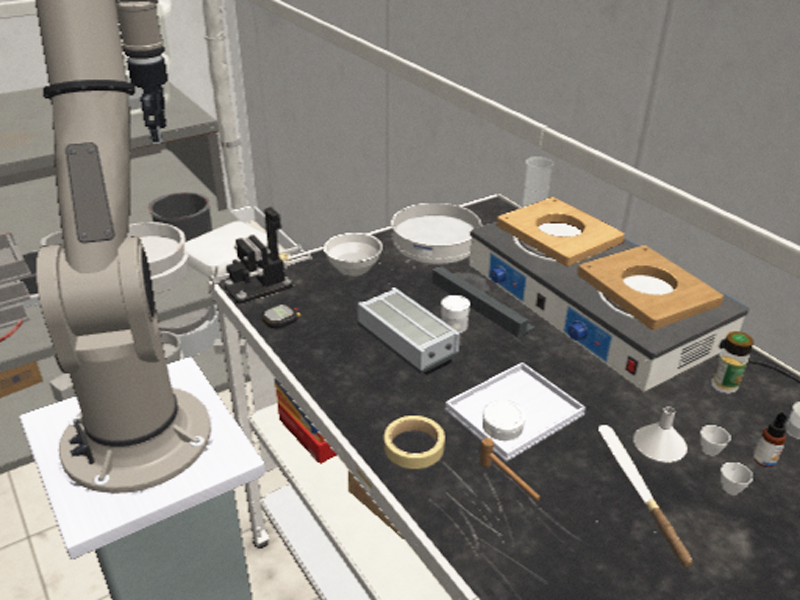

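The top view shows the mould at about (405,330) px, the tall tin at (406,263), the stop bar at (390,217), the tray at (555,308), the flat tin at (570,333), the bowl at (222,293), the tape at (545,423) and the stopwatch at (275,433), on the 800 px picture. The scene view agrees. Next I'll zoom in for corners.

```bash
python3 - <<'E'
import pickle
from h import *
c=pickle.load(open('d0.pkl','rb'))['top']
cv2.imwrite('pics/crop0.png',cv2.resize(c['pixels'][115:240,195:395],(800,500),interpolation=cv2.INTER_CUBIC))
s=1.5625
def r(n,u,v,z): p=ray(c,(u/s,v/s),z);print(n,p.round(4))
r('tin',406,263,.058);r('flat',570,333,.03)
for a in((507,256),(595,254),(605,361),(515,363)): r('tray',*a,.018)
for a in((345,308),(460,299),(465,353),(348,361)): r('mould',*a,.062)
for a in((317,232),(464,222)): r('barfoot',*a,0)
r('watch',275,433,.019);r('tape',545,423,.02);r('bowl',222,293,.055)
E
```

```text
tin [ 0.6142 -0.0268  0.058 ]
flat [ 0.5109 -0.3001  0.03  ]
tray [ 0.6404 -0.1988  0.018 ]
tray [ 0.6485 -0.3494  0.018 ]
tray [ 0.4672 -0.3615  0.018 ]
tray [ 0.4603 -0.2114  0.018 ]
mould [0.5378 0.0683 0.062 ]
mould [ 0.5572 -0.1141  0.062 ]
mould [ 0.4713 -0.1226  0.062 ]
mould [0.4543 0.0606 0.062 ]
barfoot [0.6771 0.1247 0.    ]
barfoot [ 0.7029 -0.1279  0.    ]
watch [0.3394 0.1752 0.019 ]
tape [ 0.3642 -0.2594  0.02  ]
bowl [0.5576 0.2642 0.055 ]
```

View pics/crop0.png

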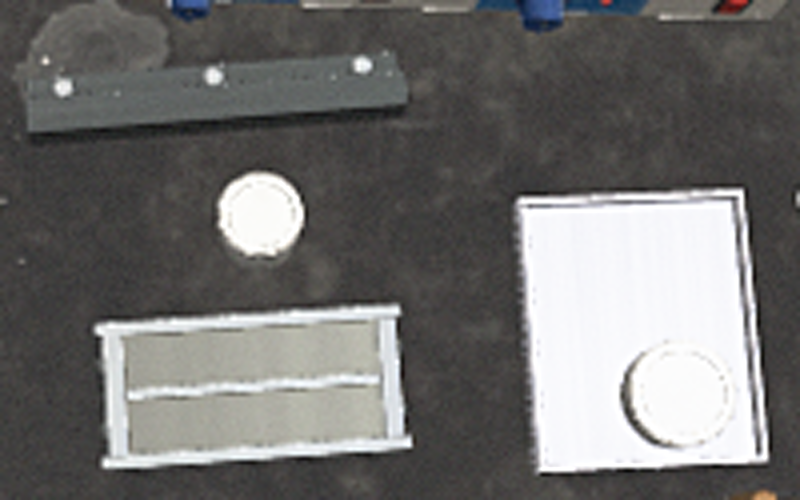

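The crop shows mould corners at (95,325), (400,306), (411,447), (104,467), the bar's near foot edge running (29,132) to (408,104), and the tin lid at (261,215). I'll turn these into bar-frame numbers, with a mould detector for later.

```bash
cat >> h.py <<'E'
import json,os
def w2t(d,yaw): # world shift -> tool mm, tool x=-fwd(yaw), y=left, z=down
    c,s=np.cos(yaw),np.sin(yaw); return np.array([-(c*d[0]+s*d[1]),-s*d[0]+c*d[1],-d[2]])*1000
if os.path.exists('bar.json'):
    BAR=json.load(open('bar.json')); B0=np.array(BAR['o']); YB=BAR['yaw']
    def tobar(p):
        d=np.array(p)[:2]-B0; c,s=np.cos(YB),np.sin(YB); return np.array([c*d[0]+s*d[1],-s*d[0]+c*d[1]])*1000
def mould(f=None):
    "fit top outline from top cam: bright blob in lane; returns centre(bar mm), yaw deg rel bar, size"
    c=cam('top',f); im=c['pixels']; g=cv2.cvtColor(im,cv2.COLOR_BGR2GRAY)
    m=(g>105).astype(np.uint8); m=cv2.morphologyEx(m,cv2.MORPH_OPEN,np.ones((2,2)))
    pc=[]
    for k in cv2.findContours(m,cv2.RETR_EXTERNAL,cv2.CHAIN_APPROX_NONE)[0]:
        w=np.array([ray(c,q,.062)[:2] for q in k[:,0,:].astype(float)]); 
        if len(w)<80: continue
        b=np.array([tobar(q) for q in w]); (cx,cy),(a,h),th=cv2.minAreaRect(b.astype(np.float32))
        if abs(cy)<70 and -300<cx<0 and max(a,h)<260 and max(a,h)>120:
            if a>h: th-=90; a,h=h,a
            th=(th+45)%90-45
            pc.append((round(cx,1),round(cy,1),round(th,2),round(a,1),round(h,1)))
    return pc
E
python3 - <<'E'
import pickle
from h import *
c=pickle.load(open('d0.pkl','rb'))['top']
P=lambda u,v,z: ray(c,((u+.5)/4-.5+195,(v+.5)/4-.5+115),z)
a,b=P(29,132,0),P(408,104,0); y=a-b; yaw=np.arctan2(-y[0],y[1]); print('bar',a,b,np.linalg.norm(y),np.degrees(yaw))
json.dump({'o':((a+b)/2)[:2].tolist(),'yaw':yaw},open('bar.json','w'))
m=[P(*k,.062) for k in((95,325),(400,306),(411,447),(104,467))]
print('mould',np.mean(m,0),[np.linalg.norm(m[i]-m[(i+1)%4]).round(4) for i in range(4)])
t=P(261,215,.058);print('tin',t)
E
python3 - <<'E'
from h import *
print(mould(),B0,np.degrees(YB))
tin=np.array([.614,-.0268]);o=bot.get_obs();print('tin bar',tobar(tin))
e=o['eef_pos'];X=R.from_quat(np.roll(o['tool_rot'],-1)).as_matrix()[:,0];print('toolx yaw',np.degrees(np.arctan2(X[1],X[0])))
print('to tin',w2t([tin[0]-e[0],tin[1]-e[1],0.032-e[2]],YB))
print('tin->spot',w2t([.592-.614,-.278+.0268,0],YB))
E
```

```text
bar [0.67934928 0.12752275 0.        ] [ 0.70693004 -0.12691599  0.        ] 0.2559292284579994 6.186616615905735
mould [ 0.50551462 -0.02417568  0.062     ] [np.float64(0.1898), np.float64(0.088), np.float64(0.1885), np.float64(0.0878)]
tin [ 0.61410264 -0.02691278  0.058     ]
[(-191.3, -5.4, -0.84, 91.6, 189.5)] [6.93139658e-01 3.03378246e-04] 6.186616615905735
tin bar [-81.59961468 -18.41687845]
toolx yaw 155.03169758990944
to tin [-258.50521788 -670.07772505  220.53737378]
tin->spot [  48.94297989 -247.36617538    0.        ]
```

>>> {"fn": "drive_tool", "kwargs": {"series": [1,0,0,0,0,0,-0.136,1,0,0,0,0,0,-0.136,1,0,0,0,0,0,-0.136,1,0,0,0,0,0,-0.136,1,-20,-52,0,0,0,0,1,-20,-52,0,0,0,0,1,-20,-52,0,0,0,0,1,-20,-52,0,0,0,0,1,-20,-52,0,0,0,0,1,-20,-52,0,0,0,0,1,-20,-52,8,0,0,0,1,-20,-52,8,0,0,0], "force": 30}}

```text
t: 1.65
eef_pos: [0.4895, 0.214, 0.2372]
tool_rot: [0.0, -0.054, 0.999, 0.0]
contact_force: [-0.1, 0.3, -0.0]
gripper_width: 1.002
```

>>> {"fn": "drive_tool", "kwargs": {"series": [1,-20,-52,15,0,0,0,1,-20,-52,15,0,0,0,1,-20,-52,15,0,0,0,1,-20,-52,15,0,0,0,1,-19,-46,15,0,0,0,1,0,0,15,0,0,0,1,0,0,0,0,0,0]}}

```text
t: 2.52
eef_pos: [0.6134, -0.0255, 0.1457]
tool_rot: [-0.002, -0.054, 0.999, 0.0]
contact_force: [0.0, 0.9, 0.1]
gripper_width: 1.001
```

```bash
python3 - <<'E'
from h import *
o=bot.get_obs();e=o['eef_pos'];X=R.from_quat(np.roll(o['tool_rot'],-1)).as_matrix();y=np.arctan2(X[1,0],X[0,0])-np.pi;print(o['t'],e,np.degrees(y)%360,X[:,2])
print(w2t([.6141-e[0],-.0269-e[1],.032-e[2]],y),o['contact_force'])
c=cam('wrist'); cv2.imwrite('pics/w1.png',c['pixels'])
E
```

```text
2.525 [ 0.61341123 -0.0254619   0.1456794 ] 6.210253917740715 [-3.55815284e-03  5.48664963e-04 -9.99993519e-01]
[ -0.52915756  -1.5041736  113.6793957 ] [0.01721073 0.87408809 0.13794667]
```

View pics/w1.png

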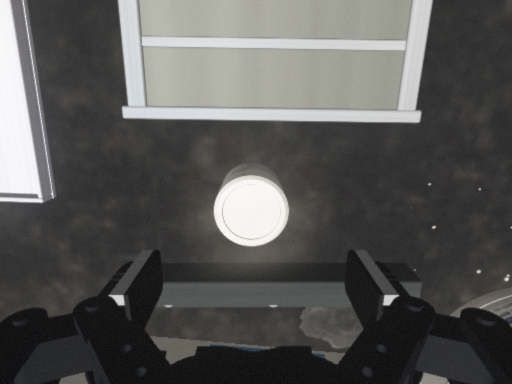

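The wrist view shows the tin lid centred at (251,211) between the fingers (160 and 347 px), so it is laterally aligned. Descending to grasp.

>>> {"fn": "drive_tool", "kwargs": {"series": [1,0,-1,30,0,0,0,1,0,0,30,0,0,0,1,0,0,30,0,0,0,1,0,0,23,0,0,0,1,0,0,0,0,0,0,-1,0,0,0,0,0,0,-1,0,0,0,0,0,0,-1,0,0,0,0,0,0,-1,0,0,0,0,0,0,-1,0,0,-30,0,0,0,-1,0,0,-40,0,0,0], "force": 30}}

```text
t: 3.95
eef_pos: [0.6141, -0.0271, 0.1048]
tool_rot: [-0.001, -0.054, 0.999, 0.0]
contact_force: [0.1, -0.5, -0.9]
gripper_width: 0.61
```

>>> {"fn": "drive_tool", "kwargs": {"series": [-1,8,-41,0,0,0,0,-1,8,-41,0,0,0,0,-1,8,-41,0,0,0,0,-1,8,-41,0,0,0,0,-1,8,-41,0,0,0,0,-1,9,-42,0,0,0,0,-1,0,0,0,0,0,0,-1,0,0,20,0,0,0,-1,0,0,20,0,0,0,-1,0,0,10,0,0,0,-1,0,0,0,0,0,0]}}

```text
t: 5.32
eef_pos: [0.5921, -0.2769, 0.0527]
tool_rot: [-0.001, -0.055, 0.999, 0.001]
contact_force: [-0.9, -0.1, -1.4]
gripper_width: 0.611
```

```bash
python3 - <<'E'
from h import *
o=bot.get_obs();print(o['eef_pos'],o['contact_force'],o['gripper_width'])
c=cam('scene'); P=proj(c,[.59,-.28,.03])[0];u,v=P.astype(int);print(P)
cv2.imwrite('pics/s1.png',cv2.resize(c['pixels'][v-60:v+60,u-80:u+80],(640,480),interpolation=cv2.INTER_CUBIC))
E
```

```text
[ 0.59214874 -0.27693281  0.05267652] [-0.93980748 -0.13039046 -1.41653317] 0.6108880178133994
[339.8930605  249.77732152]
```

View pics/s1.png

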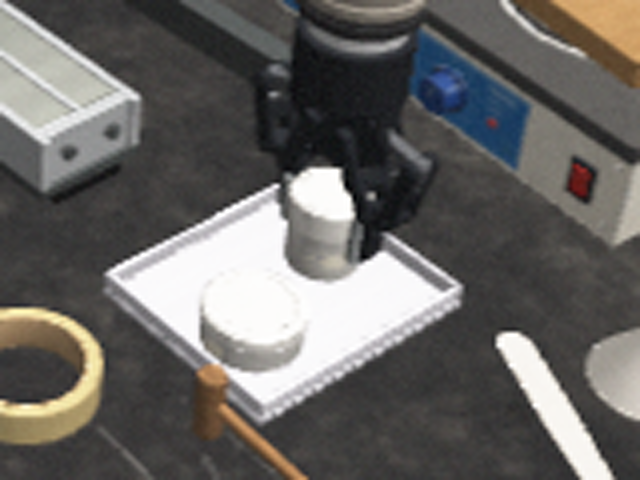

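The tin hangs upright over the far half of the tray at crop (325,225), clear of the flat tin at (253,318). Lowering and releasing.

>>> {"fn": "drive_tool", "kwargs": {"series": [-1,0,0,8,0,0,0,-1,0,0,7,0,0,0,-1,0,0,1,0,0,0,0.7,0,0,0,0,0,0,0.7,0,0,0,0,0,0,0.7,0,0,0,0,0,0,0.7,0,0,0,0,0,0,0.7,0,0,-20,0,0,0,0.7,0,0,-40,0,0,0,0.7,0,0,-40,0,0,0,-1,10,20,0,0,0,0]}}

```text
t: 6.75
eef_pos: [0.5835, -0.2619, 0.1438]
tool_rot: [0.004, -0.053, 0.999, -0.002]
contact_force: [-0.7, 0.4, -0.6]
gripper_width: 0.654
```

```bash
python3 - <<'E'
from h import *
o=bot.get_obs();print(o['t'],o['eef_pos'],o['contact_force'],o['gripper_width'])
c=cam('scene'); u,v=339,249
cv2.imwrite('pics/s2.png',cv2.resize(c['pixels'][v-60:v+60,u-80:u+80],(640,480),interpolation=cv2.INTER_CUBIC))
e=o['eef_pos'];print('tool bar',tobar(e),'mould',mould())
E
```

```text
6.75 [ 0.58353625 -0.2619108   0.14382935] [-0.71152432  0.36444366 -0.63327039] 0.654492626827984
tool bar [-137.22316131 -248.87543644] mould [(-191.3, -5.5, -0.84, 91.6, 189.7)]
```

View pics/s2.png

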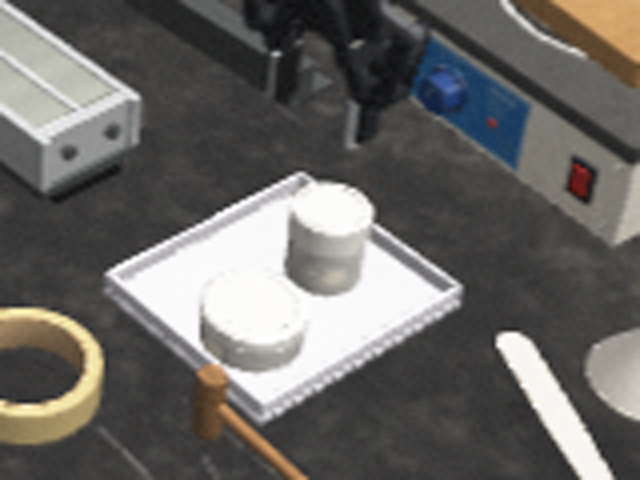

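The tin stands upright in the tray, lid at crop (330,210), let go, with the flat tin untouched. Moving behind the mould's left end.

>>> {"fn": "drive_tool", "kwargs": {"series": [-1,15,47,0,0,0,0,-1,18,47,0,0,0,0,-1,18,47,0,0,0,0,-1,18,47,0,0,0,0,-1,18,47,0,0,0,0,-1,18,47,0,0,0,0,-1,18,47,0,0,0,0,-1,0,0,0,0,0,0,-1,0,0,30,0,0,0,-1,0,0,30,0,0,0,-1,0,0,20,0,0,0,-1,0,0,0,0,0,0]}}

```text
t: 8.35
eef_pos: [0.4229, 0.0533, 0.0575]
tool_rot: [-0.001, -0.053, 0.999, -0.001]
contact_force: [-0.3, -0.1, 0.2]
gripper_width: -0.003
```

```bash
cat > st.py <<'E'
from h import *
o=bot.get_obs();e=o['eef_pos'];X=R.from_quat(np.roll(o['tool_rot'],-1)).as_matrix()
print(round(o['t'],2),'tool bar',tobar(e).round(1),'z',e[2].round(4),'yaw rel',round(np.degrees(np.arctan2(-X[1,0],-X[0,0])-YB),2),'down',X[:,2].round(3),'F',o['contact_force'].round(1),'w',round(o['gripper_width'],2))
import sys
print(mould(sys.argv[1] if len(sys.argv)>1 else None))
E
python3 st.py t2.png
```

```text
8.35 tool bar [-263.    81.8] z 0.0575 yaw rel -0.08 down [-0.002 -0.001 -1.   ] F [-0.3 -0.1  0.2] w -0.0
[]
```

View pics/t2.png

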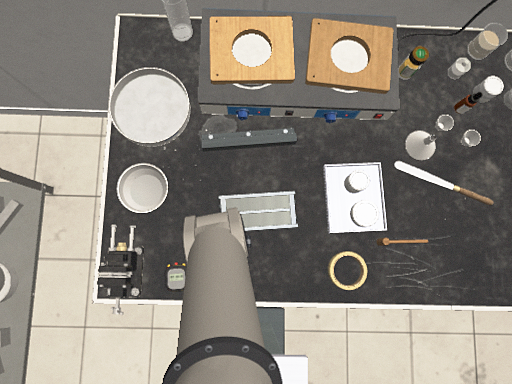

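The view shows the arm hiding only the near-left corner of the mould; the far edge (220,196)-(296,190) and the right end are visible. Pushing the left end.

>>> {"fn": "drive_tool", "kwargs": {"series": [-1,0,0,10,0,0,0,-1,-8,0,0,0,0,0,-1,-6,0,0,0,0,0,-1,-5,0,0,0,0,0,-1,-5,0,0,0,0,0,-1,-5,0,0,0,0,0,-1,-5,0,0,0,0,0,-1,-5,0,0,0,0,0,-1,-5,0,0,0,0,0,-1,-5,0,0,0,0,0,-1,0,0,0,0,0,0]}}

```text
t: 9.78
eef_pos: [0.4693, 0.0603, 0.0478]
tool_rot: [-0.002, -0.055, 0.999, 0.0]
contact_force: [-5.0, 1.9, 0.5]
gripper_width: -0.004
```

```bash
cat >> h.py <<'E'
def faredge(f=None):
    "far top edge of mould from the top view (bar-frame line): yaw, x at mid, right-end y"
    c=cam('top',f); g=cv2.cvtColor(c['pixels'],cv2.COLOR_BGR2GRAY).astype(float)
    cy,sy=np.cos(YB),np.sin(YB); pts=[]
    xs=np.arange(-1,-260,-.5)
    for y in np.arange(-130,125,2.):
        W=np.c_[B0[0]+(cy*xs-sy*y)/1e3,B0[1]+(sy*xs+cy*y)/1e3,np.full(len(xs),.062)]
        uv=proj(c,W).astype(np.float32); v=cv2.remap(g.astype(np.float32),uv[:,:1],uv[:,1:],cv2.INTER_LINEAR).ravel()
        i=np.flatnonzero(v>115)
        if len(i) and i[0]>0: pts.append((y,xs[i[0]]))
    p=np.array(pts); k=np.ones(len(p),bool)
    best=None; rng=np.random.default_rng(0)
    for _ in range(400):
        a,b=p[rng.choice(len(p),2,replace=False)]
        if a[0]==b[0]: continue
        s=(b[1]-a[1])/(b[0]-a[0]); 
        if abs(s)>.4: continue
        r=abs(p[:,1]-a[1]-s*(p[:,0]-a[0]))<1.5
        if best is None or r.sum()>best.sum(): best=r
    q=p[best]; s,x0=np.polyfit(q[:,0],q[:,1],1); return dict(n=len(q),yaw=round(np.degrees(-np.arctan(s)),2),x0=round(x0,1),yr=q[:,0].min(),yl=q[:,0].max())
E
echo 'print(faredge())'>>st.py; python3 st.py
```

```text
9.78 tool bar [-216.    83.7] z 0.0478 yaw rel 0.06 down [-0.005 -0.    -1.   ] F [-5.   1.9  0.5] w -0.0
[]
{'n': 82, 'yaw': np.float64(-9.06), 'x0': np.float64(-125.7), 'yr': np.float64(-108.0), 'yl': np.float64(78.0)}
```

>>> {"fn": "drive_tool", "kwargs": {"series": [-1,-4,0,0,0,0,0,-1,-4,0,0,0,0,0,-1,0,0,0,0,0,0,-1,15,0,0,0,0,0,-1,25,-10,0,0,0,0,-1,15,-38,0,0,0,0,-1,0,-40,0,0,0,0,-1,0,-40,0,0,0,0,-1,0,-36,0,0,0,0,-1,0,0,0,0,0,0]}}

```text
t: 11.12
eef_pos: [0.4424, -0.1114, 0.0486]
tool_rot: [0.001, -0.051, 0.999, -0.001]
contact_force: [-0.0, 0.4, -0.2]
gripper_width: 0.003
```

```bash
python3 st.py
```

```text
11.12 tool bar [-261.3  -84. ] z 0.0486 yaw rel -0.31 down [ 0.001 -0.001 -1.   ] F [-0.   0.4 -0.2] w 0.0
[]
{'n': 94, 'yaw': np.float64(-11.52), 'x0': np.float64(-120.5), 'yr': np.float64(-112.0), 'yl': np.float64(74.0)}
```

>>> {"fn": "drive_tool", "kwargs": {"series": [-1,-14,0,0,0,0,0,-1,-6,-1,0,0,0,0,-1,-6,-1,0,0,0,0,-1,-6,-1,0,0,0,0,-1,-6,-1,0,0,0,0,-1,-6,-1,0,0,0,0,-1,-6,-1,0,0,0,0,-1,-6,-1,0,0,0,0,-1,-6,-1,0,0,0,0,-1,-6,-1,0,0,0,0,-1,-6,-1,0,0,0,0,-1,0,0,0,0,0,0]}}

```text
t: 12.72
eef_pos: [0.5154, -0.1102, 0.0475]
tool_rot: [-0.002, -0.054, 0.999, -0.0]
contact_force: [-5.4, -2.2, 0.4]
gripper_width: 0.001
```

```bash
python3 st.py
```

```text
12.72 tool bar [-188.6  -90.7] z 0.0475 yaw rel 0.04 down [-0.005 -0.    -1.   ] F [-5.4 -2.2  0.4] w 0.0
[(-141.3, -3.3, 4.62, 91.4, 178.5), (-2.9, -54.0, -0.47, 33.1, 126.8)]
{'n': 85, 'yaw': np.float64(4.74), 'x0': np.float64(-93.1), 'yr': np.float64(-84.0), 'yl': np.float64(92.0)}
```

>>> {"fn": "drive_tool", "kwargs": {"series": [-1,-5,-1,0,0,0,0,-1,-5,-1,0,0,0,0,-1,-5,-1,0,0,0,0,-1,-5,-1,0,0,0,0,-1,0,0,0,0,0,0,-1,20,0,0,0,0,0,-1,25,10,0,0,0,0,-1,12,38,0,0,0,0,-1,0,40,0,0,0,0,-1,0,40,0,0,0,0,-1,0,40,0,0,0,0,-1,0,0,0,0,0,0]}}

```text
t: 14.32
eef_pos: [0.4631, 0.0535, 0.0483]
tool_rot: [0.0, -0.058, 0.998, 0.001]
contact_force: [-0.9, -0.7, 0.2]
gripper_width: -0.003
```

```bash
python3 st.py
```

```text
14.32 tool bar [-223.    77.7] z 0.0483 yaw rel 0.46 down [ 0.001  0.002 -1.   ] F [-0.9 -0.7  0.2] w -0.0
[]
{'n': 94, 'yaw': np.float64(11.07), 'x0': np.float64(-82.0), 'yr': np.float64(-90.0), 'yl': np.float64(96.0)}
```

>>> {"fn": "drive_tool", "kwargs": {"series": [-1,-6,-13,0,0,0,0,-1,-11,0,0,0,0,0,-1,-6,1,0,0,0,0,-1,-6,1,0,0,0,0,-1,-6,1,0,0,0,0,-1,-6,1,0,0,0,0,-1,-6,1,0,0,0,0,-1,-6,1,0,0,0,0,-1,-6,1,0,0,0,0,-1,-6,1,0,0,0,0,-1,-6,1,0,0,0,0,-1,0,0,0,0,0,0]}}

```text
t: 15.92
eef_pos: [0.5313, 0.0531, 0.0474]
tool_rot: [-0.003, -0.054, 0.999, 0.0]
contact_force: [-5.8, 1.9, 0.5]
gripper_width: 0.005
```

```bash
python3 st.py
```

```text
15.93 tool bar [-155.2   69.9] z 0.0474 yaw rel 0.05 down [-0.006 -0.    -1.   ] F [-5.8  1.9  0.5] w 0.0
[]
{'n': 60, 'yaw': np.float64(-2.19), 'x0': np.float64(-55.8), 'yr': np.float64(-104.0), 'yl': np.float64(14.0)}
```

>>> {"fn": "drive_tool", "kwargs": {"series": [-1,-5,1,0,0,0,0,-1,-5,1,0,0,0,0,-1,-5,1,0,0,0,0,-1,-5,1,0,0,0,0,-1,-5,1,0,0,0,0,-1,0,0,0,0,0,0,-1,20,0,0,0,0,0,-1,25,-20,0,0,0,0,-1,8,-45,0,0,0,0,-1,0,-45,0,0,0,0,-1,0,-45,0,0,0,0,-1,0,0,0,0,0,0]}}

```text
t: 17.52
eef_pos: [0.5224, -0.1043, 0.0484]
tool_rot: [0.0, -0.051, 0.999, -0.001]
contact_force: [0.0, 0.1, 0.2]
gripper_width: -0.003
```

```bash
python3 st.py
```

```text
17.52 tool bar [-181.   -85.6] z 0.0484 yaw rel -0.38 down [ 0.001 -0.002 -1.   ] F [0.  0.1 0.2] w -0.0
[(-87.9, -3.1, -10.02, 91.8, 174.6)]
{'n': 80, 'yaw': np.float64(-9.5), 'x0': np.float64(-38.9), 'yr': np.float64(-114.0), 'yl': np.float64(76.0)}
```

>>> {"fn": "drive_tool", "kwargs": {"series": [-1,-14,0,0,0,0,0,-1,-6,-1,0,0,0,0,-1,-6,-1,0,0,0,0,-1,-6,-1,0,0,0,0,-1,-6,-1,0,0,0,0,-1,-6,-1,0,0,0,0,-1,-6,0,0,0,0,0,-1,-6,0,0,0,0,0,-1,-6,0,0,0,0,0,-1,-6,0,0,0,0,0,-1,0,0,0,0,0,0]}}

```text
t: 19.0
eef_pos: [0.5883, -0.0986, 0.0475]
tool_rot: [-0.002, -0.054, 0.999, -0.001]
contact_force: [-4.5, -4.2, 1.2]
gripper_width: -0.001
```

```bash
python3 st.py
```

```text
19.0 tool bar [-114.9  -87.1] z 0.0475 yaw rel -0.03 down [-0.005 -0.002 -1.   ] F [-4.5 -4.2  1.2] w -0.0
[(-64.7, 7.1, 2.7, 92.2, 163.7)]
{'n': 82, 'yaw': np.float64(3.16), 'x0': np.float64(-16.1), 'yr': np.float64(-70.0), 'yl': np.float64(92.0)}
```

>>> {"fn": "drive_tool", "kwargs": {"series": [-1,-5,0,0,0,0,0,-1,0,0,0,0,0,0,-1,20,0,0,0,0,0,-1,18,22,0,0,0,0,-1,0,45,0,0,0,0,-1,0,45,0,0,0,0,-1,0,45,0,0,0,0,-1,0,0,0,0,0,0]}}

```text
t: 20.1
eef_pos: [0.5403, 0.0609, 0.0483]
tool_rot: [0.0, -0.058, 0.998, 0.001]
contact_force: [0.0, -0.0, 0.4]
gripper_width: 0.001
```

```bash
python3 st.py
```

```text
20.1 tool bar [-145.4   76.7] z 0.0483 yaw rel 0.48 down [-0.     0.002 -1.   ] F [ 0.  -0.   0.4] w 0.0
[]
{'n': 94, 'yaw': np.float64(2.64), 'x0': np.float64(-13.4), 'yr': np.float64(-96.0), 'yl': np.float64(124.0)}
```

>>> {"fn": "drive_tool", "kwargs": {"series": [-1,-16,0,0,0,0,0,-1,-5,0,0,0,0,0,-1,-5,0,0,0,0,0,-1,-5,0,0,0,0,0,-1,-5,0,0,0,0,0,-1,0,0,0,0,0,0]}}

```text
t: 20.95
eef_pos: [0.5732, 0.0592, 0.0474]
tool_rot: [-0.003, -0.054, 0.999, 0.0]
contact_force: [-6.0, 1.5, 2.2]
gripper_width: 0.0
```

```bash
python3 st.py t3.png; python3 -c "
import cv2;i=cv2.imread('pics/t3.png');cv2.imwrite('pics/t3c.png',cv2.resize(i[110:210,185:345],(800,500),interpolation=cv2.INTER_CUBIC))"
```

```text
20.95 tool bar [-112.9   71.5] z 0.0474 yaw rel 0.03 down [-0.006 -0.    -1.   ] F [-6.   1.5  2.2] w 0.0
[]
{'n': 58, 'yaw': np.float64(0.49), 'x0': np.float64(-9.5), 'yr': np.float64(-100.0), 'yl': np.float64(14.0)}
```

View pics/t3c.png

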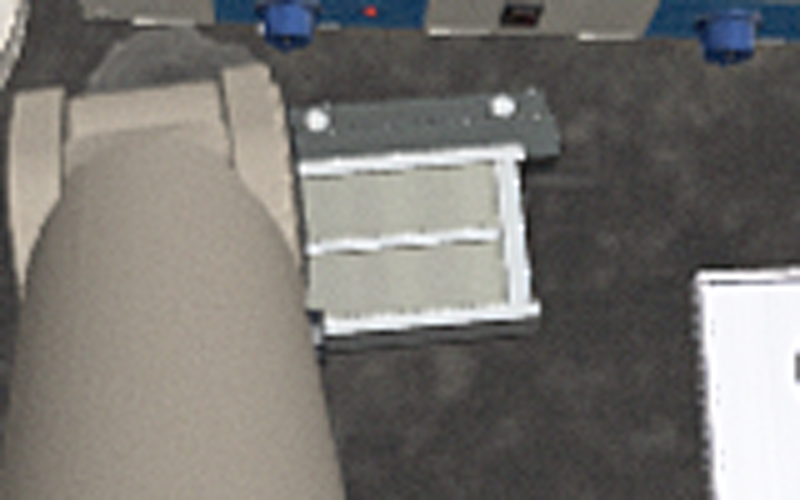

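The crop shows the mould near-parallel to the bar with a gap of about 9 mm; its far-right corner (522,150) is inside the bar's right end (558,155). Closing up left, then right.

>>> {"fn": "drive_tool", "kwargs": {"series": [-1,-3,0,0,0,0,0,-1,-3,0,0,0,0,0,-1,-3,0,0,0,0,0,-1,0,0,0,0,0,0,-1,25,0,0,0,0,0,-1,5,-40,0,0,0,0,-1,0,-40,0,0,0,0,-1,0,-40,0,0,0,0,-1,0,-30,0,0,0,0,-1,0,0,0,0,0,0,-1,-14,0,0,0,0,0,-1,0,0,0,0,0,0]}}

```text
t: 22.55
eef_pos: [0.5873, -0.0888, 0.0484]
tool_rot: [0.001, -0.055, 0.998, 0.0]
contact_force: [-0.7, -0.3, -0.4]
gripper_width: -0.001
```

```bash
python3 st.py
```

```text
22.55 tool bar [-114.8  -77.2] z 0.0484 yaw rel 0.16 down [ 0.002  0.001 -1.   ] F [-0.7 -0.3 -0.4] w -0.0
[(-57.2, 14.5, -0.02, 92.3, 149.9)]
{'n': 77, 'yaw': np.float64(0.17), 'x0': np.float64(-8.6), 'yr': np.float64(-68.0), 'yl': np.float64(92.0)}
```

>>> {"fn": "drive_tool", "kwargs": {"series": [-1,-4,0,0,0,0,0,-1,-3,0,0,0,0,0,-1,-3,0,0,0,0,0,-1,-3,0,0,0,0,0,-1,0,0,0,0,0,0]}}

```text
t: 23.28
eef_pos: [0.591, -0.09, 0.0469]
tool_rot: [-0.008, -0.053, 0.999, 0.001]
contact_force: [-18.9, -0.1, 12.3]
gripper_width: -0.004
```

>>> {"fn": "drive_tool", "kwargs": {"series": [-1,-3,0,0,0,0,0,-1,-3,0,0,0,0,0,-1,0,0,0,0,0,0]}}

```text
t: 23.65
eef_pos: [0.5911, -0.0902, 0.0456]
tool_rot: [-0.014, -0.053, 0.999, 0.001]
contact_force: [-33.8, -1.0, 20.0]
gripper_width: -0.002
```

The right end is blocked by the bar (34 N against 6 N sliding). Now I'll check the left end the same way.

>>> {"fn": "drive_tool", "kwargs": {"series": [-1,25,0,0,0,0,0,-1,5,38,0,0,0,0,-1,0,38,0,0,0,0,-1,0,38,0,0,0,0,-1,0,38,0,0,0,0,-1,0,0,0,0,0,0,-1,-14,0,0,0,0,0,-1,-3,0,0,0,0,0,-1,-3,0,0,0,0,0,-1,-3,0,0,0,0,0,-1,0,0,0,0,0,0]}}

```text
t: 25.02
eef_pos: [0.5746, 0.0595, 0.0468]
tool_rot: [-0.007, -0.053, 0.999, -0.001]
contact_force: [-19.5, -0.3, 12.1]
gripper_width: 0.0
```

>>> {"fn": "drive_tool", "kwargs": {"series": [-1,-3,0,0,0,0,0,-1,-3,0,0,0,0,0,-1,0,0,0,0,0,0]}}

```text
t: 25.4
eef_pos: [0.5746, 0.0593, 0.0456]
tool_rot: [-0.013, -0.053, 0.999, -0.001]
contact_force: [-33.0, -1.5, 20.9]
gripper_width: -0.002
```

```bash
python3 st.py
```

```text
25.4 tool bar [-111.5   71.4] z 0.0456 yaw rel -0.11 down [-0.026 -0.004 -1.   ] F [-33.   -1.5  20.9] w -0.0
[]
{'n': 59, 'yaw': np.float64(0.27), 'x0': np.float64(-8.9), 'yr': np.float64(-100.0), 'yl': np.float64(16.0)}
```

Both ends are blocked at the same depth. Backing off and lifting clear to look.

>>> {"fn": "drive_tool", "kwargs": {"series": [-1,20,0,0,0,0,0,-1,20,0,0,0,0,0,-1,0,0,-40,0,0,0,-1,0,0,-50,0,0,0,-1,0,0,-50,0,0,0,-1,0,50,-40,0,0,0,-1,0,55,0,0,0,0,-1,0,55,0,0,0,0,-1,0,55,0,0,0,0,-1,0,55,0,0,0,0,-1,0,55,0,0,0,0,-1,0,0,0,0,0,0]}}

```text
t: 27.0
eef_pos: [0.5112, 0.3849, 0.2272]
tool_rot: [-0.0, -0.057, 0.998, 0.002]
contact_force: [-0.2, -0.3, -0.4]
gripper_width: 0.0
```

```bash
python3 st.py t4.png; python3 - <<'E'
import cv2
from h import *
i=cv2.imread('pics/t4.png');a=cv2.resize(i[105:235,185:395],(800,495),interpolation=cv2.INTER_CUBIC);cv2.imwrite('pics/t4c.png',a)
c=cam('scene')
cv2.imwrite('pics/s4.png',cv2.resize(c['pixels'][120:300,210:400],(760,600)[:1]+(600,),interpolation=cv2.INTER_CUBIC))
E
```

```text
27.0 tool bar [-139.4  402. ] z 0.2272 yaw rel 0.34 down [-0.     0.003 -1.   ] F [-0.2 -0.3 -0.4] w 0.0
[(-57.0, -5.9, -0.05, 92.3, 190.8)]
{'n': 97, 'yaw': np.float64(0.19), 'x0': np.float64(-8.7), 'yr': np.float64(-100.0), 'yl': np.float64(92.0)}
```

View pics/t4c.png

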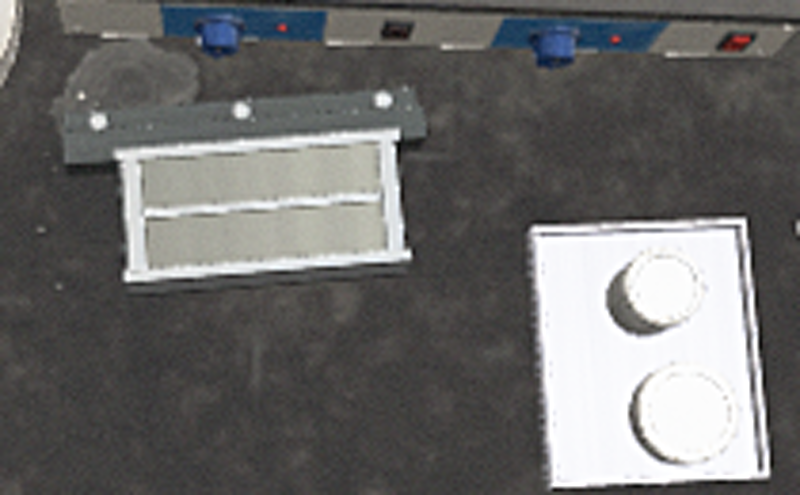

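View pics/s4.png

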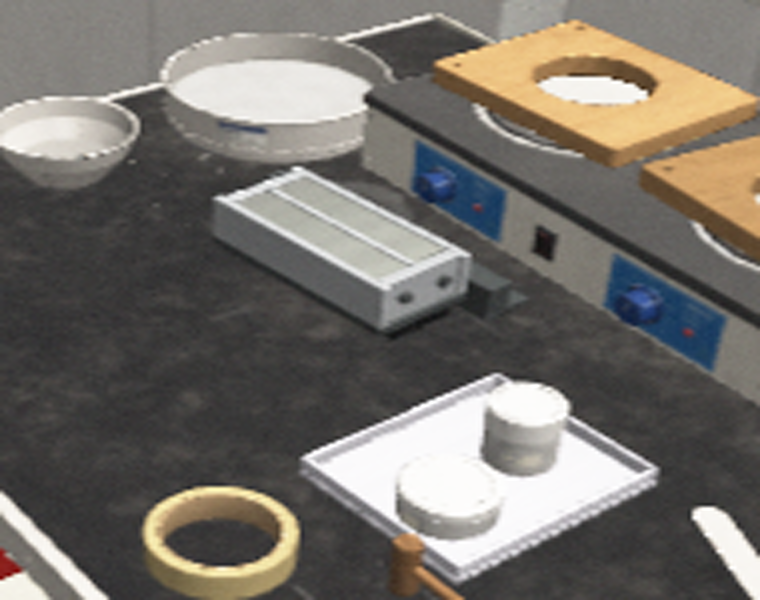

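The pictures show the mould against the bar along its length, far corners (118,155) and (398,132) inside the bar ends (65,163) and (425,130). Both tins stand upright in the tray. The apparent 9 mm offset comes from my bar line having been its 34 mm-high top edge rather than the foot: at that height the line moves about 9.9 mm nearer and measures 247 mm, close to the true 250. Handing in.

```bash
python3 -c "
from station import bot
print(bot.hand_in())"
```

```text
the job is handed in; nothing more can be done
None
```

The job is done and handed in at about 27 s of the 72 s allowed. No verdict was reported.

**Tin:** I moved the tall tin from the lane to the far half of the tray. It stands upright there, released and clear of the flat tin.

**Mould:** I walked it forward with low pushes, alternating ends. It went left end ahead 11.5°, right 11°, left about 10° (left end about 17 mm from the bar, well inside the 70 mm limit), then right about 3–4°. Small closing pushes on each end finished it.

**Last checks:**
- **Flush:** each end was blocked by the bar at the same depth, taking 33–34 N where sliding took about 6 N. The camera gives a yaw within 0.2° of the bar.
- **Sideways:** the mould's middle is about 6 mm from the bar's middle, so neither end sticks out.
- **Surroundings:** the tins, tray, bowl and tape look undisturbed in the final pictures. The stopwatch was outside the final crops, so I didn't check it again; the tool passed well clear of it.
- **Robot:** the arm is clear and touches nothing.

**One disagreement:** my original bar line put the far face about 9 mm short of the bar. I had measured the bar's 34 mm-high top edge as if it were its foot; corrected for height, it agrees with the blocked pushes.

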